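# Shut the microcentrifuge and run a short spin

## Task

The tubes are loaded in the small centrifuge, so give them a short spin: with the fingertips only, push the open lid down until it is fully shut, easing it so that it does not slam, and only then press the blue short-spin key all the way down and keep it down - the machine spins only while the key is held, so finish while still holding it. Do not take hold of the lid, reach under it or swing it further open, do not press the green or grey keys, and leave the things standing around the machine as they are.

Things in the scene. Friction and masses are not known exactly. Their poses are not given: they have to be found in the camera images.
- centrifuge: white benchtop microcentrifuge, 260 deep x 224 wide, deck 100 high, fixed to the bench. Origin: on the bench at mid width, 140 behind the front face. x axis runs from front (panel) to back (hinge), y across (to the robot's left when it faces the robot), z up. The front 85 mm is a panel rising backwards at 17 deg from 72 to 98 mm; the blue key is at its -y end, the green and grey keys at its +y end
- lid (a joint): lid angle: 0 shut, growing as it opens about the hinge at the back; starts at 0.7 to 1.15, stop at 1.4. White slab 155 long (hinge axis to front edge) x 214 wide x 16 thick, its inner side on the hinge axis, 0.35 kg with liner. A friction hinge (0.5 N m) keeps it where it is left; no latch, a few newtons at the front edge move it. Shut, it rests firmly on its gasket, a stop that hardly gives
- lid_hinge (a point): point on the hinge axis at mid width of the machine, 98 mm behind the centrifuge's origin and 115 mm above the bench; the axis runs along the machine's y axis
- lid_front (a point): middle of the lid's front edge, on its outer face; moves with the lid, 131 mm above the bench when shut. Open, the outer face looks up and to the back of the machine. The point's x axis runs along the lid to the hinge, z is the outer face's outward normal. A dark grey liner, 12 mm thick, covers the underside up to 5 mm from this edge: not to be touched
- spin_key (a joint): travel of the blue short-spin key: 0 up, 0.005 fully down, into the panel along its normal. It springs back when released; fully down takes about 4 N
- spin_key_top (a point): middle of the top face of the blue key, a cap 26 x 28 mm that stands 9 mm proud of the sloping panel; moves with the key. z is the panel's normal (up and towards the front, 0.297 rad off vertical), y the machine's y. The shut lid's front edge is 48 mm behind this point and its top 39 mm above it
- start_key (a joint): travel of the green start key (same make), 132 mm to the positive-y side of the blue one; not to be pressed
- open_key (a joint): travel of the grey lid-release key (same make), 172 mm to the positive-y side of the blue one; not to be pressed
- tube_rack: loose orange microtube rack with tubes, 82 x 120 x 49 high, 0.22 kg; origin under its centre. Bystander beside the machine
- tip_box: loose box of pipette tips, blue with clear cover, 84 x 118 x 66 high, 0.2 kg; origin under its centre. Bystander beside the machine
- well_plate: loose pale 24-well culture plate, 86 x 128 x 21 high; origin under its centre. Bystander beside the machine
- medium_bottle: loose pink medium bottle with orange cap, 58 diameter x 115 high, 0.22 kg; origin under its centre. Bystander at the machine's positive-y side near the front

How it is judged (in metres and radians):
On the way, in this order (a step that is already met when the one before it is completed fails the run):
1. the lid is pushed fully shut (value of joint lid below 0.03 rad), for 0.2 s.
2. then the blue key is pressed all the way down by the fingers (value of joint spin_key above 0.004 m and contact force between the fingers and spin_key above 1 N and value of joint lid below 0.03 rad), for 0.2 s.
At the end, for the whole second after the job is handed in: The lid is shut (under 0.03 rad, its front edge within 5 mm of the deck) and the fingers hold the blue key down (more than 4 of its 5 mm, with more than 1 N); the other two keys are up (all of step 2 and value of joint each of start_key, open_key below 0.0015 m); the arm keeps its last pose, push and grip.
It fails at once if the green or the grey key is pressed, or the blue key while the lid is open ((value of joint spin_key above 0.0025 m and value of joint lid above 0.05 rad) or value of joint any of start_key, open_key above 0.0025 m).
It fails at once if the lid slams: it comes down onto the deck at more than 2 rad/s (0.3 m/s at its front edge) (value of joint lid below 0.15 rad and velocity of joint lid below -2 rad/s).
It fails at once if the lid is lifted further open, past 1.3 rad (value of joint lid above 1.3 rad).
It fails at once if the lid is taken hold of or reached under: the fingers bear on the liner of its underside with more than 2 N (contact force between the fingers and lid_c1 above 2 N).
It fails at once if a bystander is shifted by more than 20 mm, lifted or tipped (distance of any of tube_rack, tip_box, well_plate, medium_bottle from where it was at the start of the episode above 0.02 m or angle between any of tube_rack, tip_box, well_plate, medium_bottle's own z axis and vertical above 0.3 rad).
It also fails if it takes over 38 s, if anything falls off the work surface, if the arm or the gripper's body presses on something with over 40 N, if the wrist force passes 120 N, or if a joint passes its speed limit or range.

## Robot

A 6-joint arm with a two-finger parallel gripper is mounted at the origin on the work surface. World frame = base frame: x ahead of the robot, y to its left, z up, the work surface at z = 0. Lengths are in mm, angles in rad, forces in N, time in s.
With the tool pointing down it reaches from about 275 to 750 mm from the base axis. Payload 10.2 kg.
Tool frame: the origin (TCP) lies at the very end of the fingers, on their centre line; the grasp point (between the pads) lies 19 mm behind it; x points along the fingers, y is the direction in which the jaws open and shut, and the axes are right-handed (so a half turn about x gives the same grasp; the last joint's range is limited). The gripper opens to 85 mm and grips with 20 to 120 N. Pads are 22 mm wide; open, the fingers measure 114 mm over their backs; the gripper's body (76 mm by 85 mm) begins 54 mm behind the grasp point. The pads swing forward as they close: fully open they stand 13 mm farther back than shut.
Start: joints at [-1.384, 0.313, 1.498, -0, 1.331, -0.223], TCP at [209.162, -481.542, 197.094] pointing down, gripper open.
Joint ranges: [-2.94, 2.94], [-0.97, 2.17], [0.19, 2.56], [-1.23, 4.37], [0.02, 3.11], [-2.88, 2.88]. Speed limits (rad/s): [2.39, 2.39, 3.01, 3.14, 3.14, 3.14].

## Interface

Orientations are given as a unit quaternion [w, x, y, z].
In Python, from rig import ctrl, viewer, finish_job gives the robot as it stands.
- The arm moves only by the tool carry_out, never from a script. Its argument "targets" is a list of rows, each an object of numbers: "x", "y", "z": the shift along the world's x, y, z in m; "ax", "ay", "az": the turn, a rotation vector about the world's x, y, z in rad; "hand": the opening, from -1 (shut) to 1 (fully open). A call has 1 to 5 rows; each row is the pose to reach, as a shift and turn from the pose commanded when the call began; what a row does not reach only later rows make up. A row lasts 1/8 s, in which the tool goes at most 62.5 mm and 10.7 degrees, less where a joint would pass 70% of its speed; a pose out of reach is approached as far as the arm can. A call with a gripper value outside its range is refused whole. The fingers move at their own pace and stop on an object; "grip_force" is the grip in N (left out, the last holds). Time passes only in rows, so rows that repeat a pose let the fingers close. It gives the time, the measured TCP pose, the force and the opening at its end, in the units of the state.
- ctrl.sense(): the state, without advancing time (a new reading comes with each control period).
- viewer.capture(name): name is "side" or "top" or "wrist"; returns the picture (384x512x3 uint8, blue, green, red); there is no depth.
- viewer.camera_info(name): a dict with "fx", "fy", "cx", "cy" (pixels), "k1" (the pictures are not rectified: a ray, as slopes to the right and down, at radius r is drawn at 1 + k1 r^2 times it, then the intrinsics apply), "R" (3x3) and "t" (3): a world point X has camera coordinates R X + t. Camera axes: x right, y down, z forward; pixel columns grow to the right and rows downward; lengths in mm; the calibration is good to about 2 mm. A picture is of the moment at which its call begins: read the wrist's pose just before it. camera_info takes no time and is no camera call; for the wrist camera it gives the pose at the moment of the call.
- finish_job(): hands the job in, once; it reports no verdict.
The state is a dict: "time_s": time; "joints": joint angles; "dq": joint speeds; "tau": joint torques, N m; "eef_pos": TCP position; "ee_rot": TCP orientation; "force": force on the tool from outside, world axes, zero at the start; "wrist_torque": the same for the moment, N m; "grip_width": opening from 0.0 (shut) to 1.0 (fully open).
Only numpy, scipy, OpenCV 4.12 (cv2) and the standard library are available. Lean on these libraries where they do the work, as an engineer would, in place of code of your own. Each camera call takes 0.05 s, during which the arm holds its last target. There are 200 camera calls.

## Working session

There is one attempt and no reset: what is moved stays moved. The work goes in short steps, Python scripts to look and compute and a tool call to move; the robot and the scene stay as the last step left them, time stands still between calls to the robot, and variables do not carry over. Pictures are saved under pics/ and viewed, about 8 in all and at most 12, crops included, and the job is handed in when it is done.

Besides the shell and the picture viewer there is one more tool, called after "Call:" by a JSON object that holds its "op" and its "data". carry_out: Moves the arm, as the interface text tells. Its arguments: {"type":"object","properties":{"targets":{"type":"array"},"grip_force":{"type":"number"}},"required":["targets"]}

```bash
mkdir -p pics
python3 - <<'E'
from rig import ctrl, viewer
import cv2
for n in("side","top"):
    cv2.imwrite(f"pics/{n}0.png",cv2.resize(viewer.capture(n),(800,600),interpolation=cv2.INTER_CUBIC))
    i=viewer.camera_info(n); print(n,i)
s=ctrl.sense();print(s)
E
```

```text
side {'fx': 427.9914474301758, 'fy': 427.9914474301758, 'cx': 260.74996335350755, 'cy': 194.17271419365898, 'k1': -0.03026026618377317, 'R': array([[-9.93690143e-01, -1.12159985e-01, -1.95634266e-04],
       [-5.60058000e-02,  4.97697472e-01, -8.65540627e-01],
       [ 9.71763901e-02, -8.60068233e-01, -5.00838681e-01]]), 't': array([574.40756314,  93.85534231, 945.00148457])}
top {'fx': 470.5018202935597, 'fy': 470.5018202935597, 'cx': 254.44518601845667, 'cy': 195.18338685901114, 'k1': -0.12936825962182708, 'R': array([[ 0.02188777, -0.99974128,  0.00618898],
       [-0.99639811, -0.02232101, -0.08180822],
       [ 0.0819252 , -0.00437609, -0.99662887]]), 't': array([  16.34459044,  585.54611767, 1153.08834404])}
{'time_s': 0.1, 'joints': array([-1.38441360e+00,  3.13390300e-01,  1.49833117e+00,  1.98039690e-05,
        1.33097061e+00, -2.23370865e-01]), 'dq': array([ 0.00049063, -0.00043364, -0.00190996,  0.00086496, -0.0026043 ,
       -0.00092542]), 'tau': array([ 3.11490337e-03, -4.12899756e+01, -2.60140300e+01, -7.86721353e-05,
        3.07418239e-03, -5.57658581e-06]), 'eef_pos': array([ 209.11247133, -481.2878254 ,  196.60550203]), 'ee_rot': array([ 0.14346825,  0.69233261,  0.14424529, -0.69230464]), 'force': array([-0.36918756,  0.04066006,  0.10476528]), 'wrist_torque': array([-0.04083507,  0.01078216, -0.00298047]), 'grip_width': 0.9977004873295304}
```

View pics/side0.png

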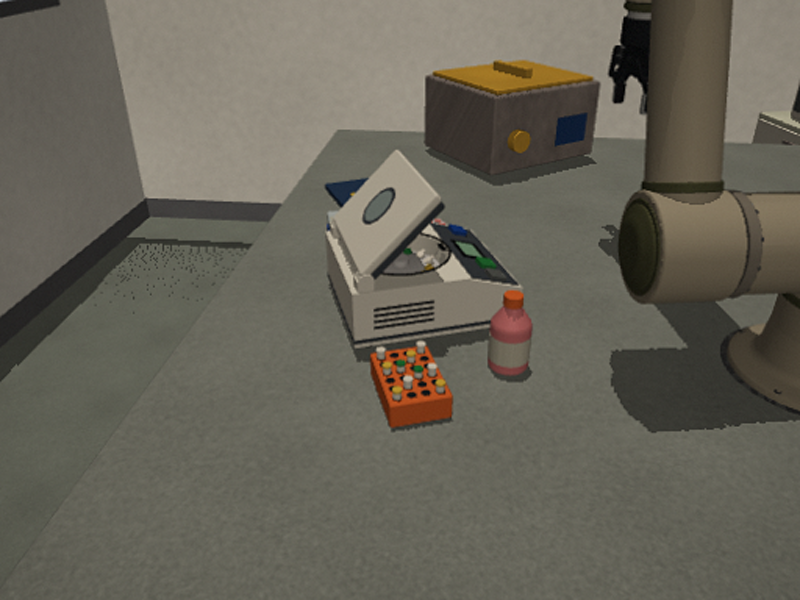

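View pics/top0.png

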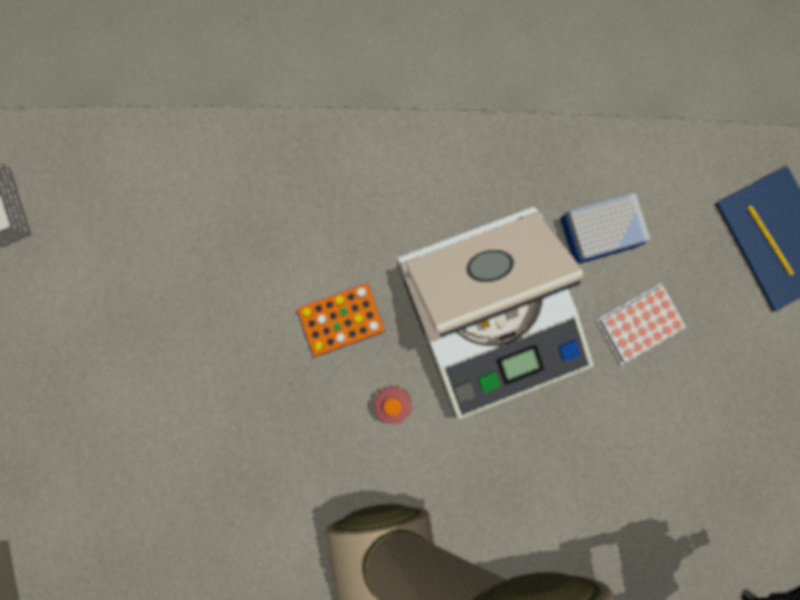

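Top picture: machine right of centre. Blue key near (570,351), green (489,383), grey (466,392), lid front edge about (440,330)–(581,272); bottle at (392,405), rack (340,320), plate (643,323), tip box (607,227). The side picture shows the lid open at about 45°, outer face up and to the back. Next, enlarged crops.

Run:
```python
from rig import viewer
import cv2
t=viewer.capture("top");s=viewer.capture("side")
cv2.imwrite("pics/t1.png",cv2.resize(t[128:273,248:390],None,fx=4.1,fy=4.1,interpolation=cv2.INTER_CUBIC))
cv2.imwrite("pics/s1.png",cv2.resize(s[90:225,200:350],None,fx=4.4,fy=4.4,interpolation=cv2.INTER_CUBIC))
```

```text
(no output)
```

View pics/t1.png

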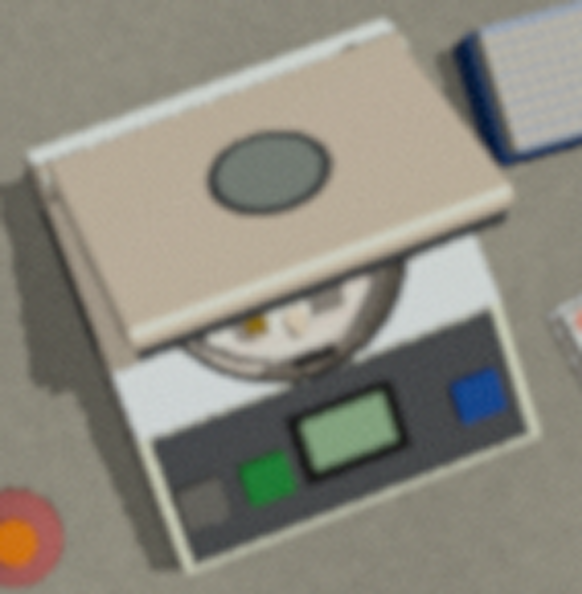

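View pics/s1.png

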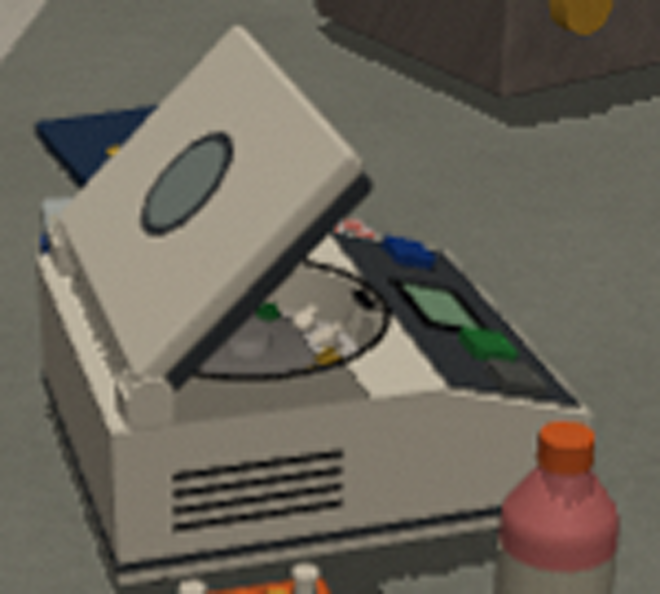

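```bash
cat > h.py <<'E'
import numpy as np
from rig import viewer
def proj(info,X):
    c=np.asarray(X)@info['R'].T+info['t']; p=c[:,:2]/c[:,2:]
    p=p*(1+info['k1']*(p**2).sum(1,keepdims=True))
    return p*[info['fx'],info['fy']]+[info['cx'],info['cy']]
def M2W(p,P):
    c,s=np.cos(p[2]),np.sin(p[2]); return np.asarray(P)@np.array([[c,s,0],[-s,c,0],[0,0,1]])+[p[0],p[1],0]
def lid(a,d,y,h): # d from hinge, h above inner side
    return [98-d*np.cos(a)+h*np.sin(a),y,115+d*np.sin(a)+h*np.cos(a)]
E
cat > fit.py <<'E'
from h import *
from scipy.optimize import least_squares
I={n:viewer.camera_info(n) for n in('top','side')}
T=lambda u,v:((u+.5)/4.1-.5+248,(v+.5)/4.1-.5+128)
S=lambda u,v:((u+.5)/4.4-.5+200,(v+.5)/4.4-.5+90)
def obs(p):
    a,y0=p[3],p[4]
    return [('top',[-140,112,72],T(190,573)),('top',[-140,-112,72],T(540,437)),('top',[120,112,100],T(30,155)),('top',[120,-112,100],T(388,20)),
    ('top',[-105,y0,92],T(480,397)),('top',[-105,y0+132,92],T(268,478)),('top',[-105,y0+172,92],T(202,502)),
    ('top',lid(a,155,107,16),T(133,333)),('top',lid(a,155,-107,16),T(508,190)),
    ('side',lid(a,155,107,16),S(360,162)),('side',lid(a,155,-107,16),S(238,25)),
    ('side',[120,112,100],S(115,432)),('side',[-140,112,72],S(588,412)),('side',[120,-112,100],S(40,257)),
    ('side',[-105,y0,92],S(410,250)),('side',[-105,y0+132,92],S(489,343))]
def f(p):
    return np.concatenate([(proj(I[n],M2W(p,[P]))[0]-q) for n,P,q in obs(p)])
r=least_squares(f,[500,-100,.3,.8,-86],loss='soft_l1',x_scale=[10,10,.1,.1,10])
p=r.x;print(p.round(3));print(f(p).reshape(-1,2).round(1).tolist())
a=p[3]
print('lidfront',M2W(p,[lid(a,155,0,16)]).round(1),'key',M2W(p,[[-105,p[4],92]]).round(1),'hinge',M2W(p,[[98,0,115]]).round(1))
np.save('p.npy',p)
E
python3 fit.py
```

```text
[ 5.83064e+02 -1.17710e+02  3.87000e-01  7.41000e-01 -8.10510e+01]
[[-0.6, -0.1], [0.3, -0.9], [-0.5, -1.2], [-0.1, -1.2], [-0.1, -0.2], [-0.1, 0.2], [0.2, 0.5], [-1.2, 1.7], [2.7, -0.1], [-0.4, -2.1], [0.9, -0.3], [-0.4, 0.1], [1.1, 0.4], [-0.6, -0.4], [0.5, -0.8], [0.7, -0.9]]
lidfront [[ 577.9 -119.8  231.4]] key [[ 516.4 -232.4   92. ]] hinge [[673.8 -80.7 115. ]]
```

```bash
cat >> h.py <<'E'
from scipy.spatial.transform import Rotation as Ro
from rig import ctrl
def plan(mp,tilt,sgn,extra=0):
    """shift (m) and turn from measured pose to machine point mp, tool leaning to the front by tilt"""
    p=np.load('p.npy'); s=ctrl.sense(); t=p[2]
    R=Ro.from_quat(np.roll(s['ee_rot'],-1))
    x=np.array([np.sin(tilt)*np.cos(t),np.sin(tilt)*np.sin(t),-np.cos(tilt)]); y=sgn*np.array([-np.sin(t),np.cos(t),0])
    G=Ro.from_matrix(np.c_[x,y,np.cross(x,y)])
    d=(M2W(p,[mp])[0]-s['eef_pos'])/1000
    return d.round(4),(G*R.inv()).as_rotvec().round(3)
def show():
    s=ctrl.sense();print('t',round(s['time_s'],2),'pos',s['eef_pos'].round(1),'F',s['force'].round(1),'q',s['joints'].round(2),'g',round(s['grip_width'],2))
E
python3 - <<'E'
from h import *
show()
for s in(1,-1):print(s,plan([14,0,260],0,s),plan([-105,-81,140],.297,s))
E
```

```text
t 0.2 pos [ 209.1 -481.4  196.8] F [ 0.8 -0.1 -0.3] q [-1.38  0.31  1.5  -0.    1.33 -0.22] g 1.0
1 (array([0.3869, 0.3689, 0.0632]), array([ 0.000e+00, -1.000e-03,  3.119e+00])) (array([ 0.3072,  0.249 , -0.0568]), array([-0.425, -0.18 ,  3.085]))
-1 (array([0.3869, 0.3689, 0.0632]), array([-0.001, -0.   , -0.023])) (array([ 0.3072,  0.249 , -0.0568]), array([ 0.114, -0.274, -0.023]))
```

Call:
{"op": "carry_out", "data": {"targets": [{"z": 0.06,"hand": -1},{"x": 0.04,"y": 0.04,"z": 0.1,"az": -0.02,"hand": -1},{"x": 0.08,"y": 0.08,"z": 0.12,"az": -0.02,"hand": -1},{"x": 0.12,"y": 0.12,"z": 0.12,"az": -0.02,"hand": -1},{"x": 0.16,"y": 0.16,"z": 0.12,"az": -0.02,"hand": -1}], "grip_force": 40}}

```text
invalid input at $.targets[0]: expected keys x, y, z, ax, ay, az, hand
```

Call:
{"op": "carry_out", "data": {"targets": [{"x": 0.04,"y": 0.04,"hand": -1},{"x": 0.08,"y": 0.08,"hand": -1},{"x": 0.12,"y": 0.12,"hand": -1},{"x": 0.16,"y": 0.16,"hand": -1},{"x": 0.2,"y": 0.19,"hand": -1}]}}

```text
invalid input at $.targets[0]: expected keys x, y, z, ax, ay, az, hand
```

Run:
```python
from h import *
show();print(plan([14,0,240],0,-1))
```

```text
t 0.2 pos [ 209.1 -481.4  196.8] F [ 0.8 -0.1 -0.3] q [-1.38  0.31  1.5  -0.    1.33 -0.22] g 1.0
(array([0.3869, 0.3689, 0.0432]), array([-0.001, -0.   , -0.023]))
```

All keys are required in every row.

Call:
{"op": "carry_out", "data": {"targets": [{"x": 0,"y": 0,"z": 0.06,"ax": 0,"ay": 0,"az": 0,"hand": -1},{"x": 0.04,"y": 0.04,"z": 0.1,"ax": 0,"ay": 0,"az": -0.02,"hand": -1},{"x": 0.08,"y": 0.08,"z": 0.12,"ax": 0,"ay": 0,"az": -0.02,"hand": -1},{"x": 0.12,"y": 0.12,"z": 0.12,"ax": 0,"ay": 0,"az": -0.02,"hand": -1},{"x": 0.16,"y": 0.16,"z": 0.12,"ax": 0,"ay": 0,"az": -0.02,"hand": -1}], "grip_force": 40}}

```text
time_s: 0.82
eef_pos: [370.3, -320.0, 317.4]
ee_rot: [0.137, 0.694, 0.137, -0.694]
force: [0.2, -1.4, -0.5]
grip_width: 0.003
```

Call:
{"op": "carry_out", "data": {"targets": [{"x": 0.04,"y": 0.04,"z": 0,"ax": 0,"ay": 0,"az": 0,"hand": -1},{"x": 0.08,"y": 0.08,"z": 0,"ax": 0,"ay": 0,"az": 0,"hand": -1},{"x": 0.12,"y": 0.12,"z": 0,"ax": 0,"ay": 0,"az": 0,"hand": -1},{"x": 0.16,"y": 0.16,"z": 0,"ax": 0,"ay": 0,"az": 0,"hand": -1},{"x": 0.2,"y": 0.19,"z": 0,"ax": 0,"ay": 0,"az": 0,"hand": -1}]}}

```text
time_s: 1.45
eef_pos: [570.3, -129.7, 317.2]
ee_rot: [0.137, 0.694, 0.137, -0.694]
force: [0.6, -0.6, 0.1]
grip_width: 0.003
```

Run:
```python
from h import *
show();print(plan([14,0,240],0,-1))
```

```text
t 1.45 pos [ 570.3 -129.7  317.2] F [ 0.6 -0.6  0.1] q [-0.42  0.41  1.06 -0.    1.67  0.76] g 0.0
(array([ 0.0257,  0.0173, -0.0772]), array([ 0.   ,  0.   , -0.004]))
```

Call:
{"op": "carry_out", "data": {"targets": [{"x": 0.026,"y": 0.017,"z": 0,"ax": 0,"ay": 0,"az": 0,"hand": -1},{"x": 0.026,"y": 0.017,"z": -0.04,"ax": 0,"ay": 0,"az": 0,"hand": -1},{"x": 0.026,"y": 0.017,"z": -0.077,"ax": 0,"ay": 0,"az": 0,"hand": -1},{"x": 0.026,"y": 0.017,"z": -0.077,"ax": 0,"ay": 0,"az": 0,"hand": -1}]}}

```text
time_s: 1.95
eef_pos: [594.1, -114.1, 237.7]
ee_rot: [-0.136, -0.692, -0.138, 0.695]
force: [0.0, -0.2, 1.1]
grip_width: -0.001
```

Run:
```python
from h import *
import cv2
show()
s=viewer.capture("side")
cv2.imwrite("pics/s2.png",cv2.resize(s[60:195,200:350],None,fx=4.4,fy=4.4,interpolation=cv2.INTER_CUBIC))
p=np.load('p.npy');P=ctrl.sense()['eef_pos']
print(proj(viewer.camera_info('side'),[P]))
for a in(.74,.65,.55,.45,.35,.25,.15,.1,.05,0):print(a,*plan(np.array(lid(a,143,0,16))+[11,0,0],0,-1))
```

```text
t 1.95 pos [ 594.1 -114.1  237.7] F [ 0.  -0.2  1.1] q [-0.38  0.48  1.16 -0.    1.51  0.8 ] g -0.0
[[258.98416134 105.12492637]]
0.74 [ 0.0012  0.0021 -0.017 ] [-0.    -0.001 -0.003]
0.65 [-0.0075 -0.0014 -0.0259] [-0.    -0.001 -0.003]
0.55 [-0.0162 -0.0049 -0.0368] [-0.    -0.001 -0.003]
0.45 [-0.0238 -0.008  -0.0486] [-0.    -0.001 -0.003]
0.35 [-0.0303 -0.0107 -0.0612] [-0.    -0.001 -0.003]
0.25 [-0.0357 -0.0129 -0.0743] [-0.    -0.001 -0.003]
0.15 [-0.0397 -0.0145 -0.088 ] [-0.    -0.001 -0.003]
0.1 [-0.0413 -0.0152 -0.095 ] [-0.    -0.001 -0.003]
0.05 [-0.0425 -0.0157 -0.1021] [-0.    -0.001 -0.003]
0 [-0.0434 -0.016  -0.1092] [-0.    -0.001 -0.003]
```

View pics/s2.png

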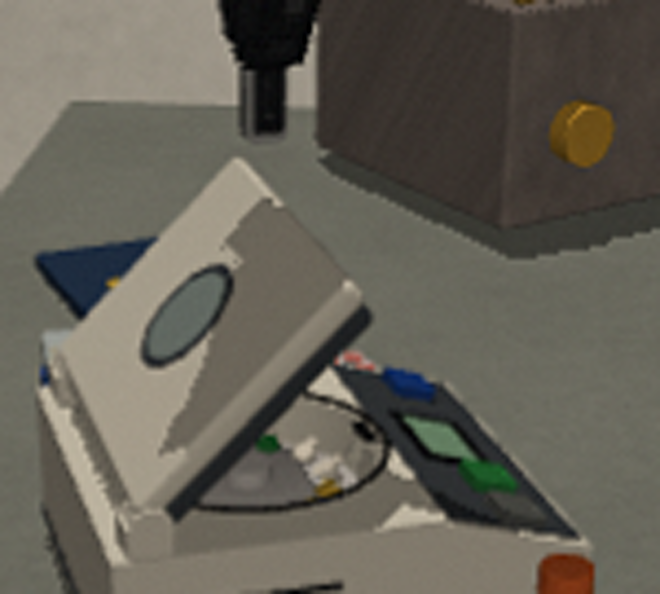

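Side crop: fingertip seen at (262,138), but the reported TCP should appear at (260,198). That gap is about 30 mm, so I need to resolve it before touching anything. The lid looks unchanged, with its corner at (238,158).

Run:
```python
from h import *
import cv2
show();P=ctrl.sense()['eef_pos'];p=np.load('p.npy')
out=[]
for n,(x0,y0) in(("side",(180,40)),("top",(230,110))):
    im=viewer.capture(n);I=viewer.camera_info(n)
    k=4;c=cv2.resize(im[y0:y0+150,x0:x0+100 if 0 else x0+ (100 if n=='side' else 100)],None,fx=k,fy=k,interpolation=cv2.INTER_CUBIC)
    def d(X,col):
        for q in proj(I,X): cv2.circle(c,tuple(int(v) for v in ((q+.5-[x0,y0])*k)),3,col,-1)
    d([P,P+[0,0,50],P+[0,0,30]],(0,0,255))
    d(M2W(p,[lid(p[3],155,y,16) for y in(-107,0,107)]+[lid(p[3],0,y,16) for y in(-107,0,107)]),(0,255,0))
    d(M2W(p,[[-105,p[4],92],[-105,p[4]+132,92]]),(0,255,255))
    out.append(c)
cv2.imwrite("pics/c3.png",np.hstack(out))
s=ctrl.sense();print(s['time_s'],s['eef_pos'])
```

```text
t 2.0 pos [ 595.  -114.5  240.2] F [ 1.1 -0.5  0.9] q [-0.38  0.47  1.15  0.    1.51  0.8 ] g 0.0
2.1 [ 595.75733778 -114.85529837  242.08888519]
```

View pics/c3.png

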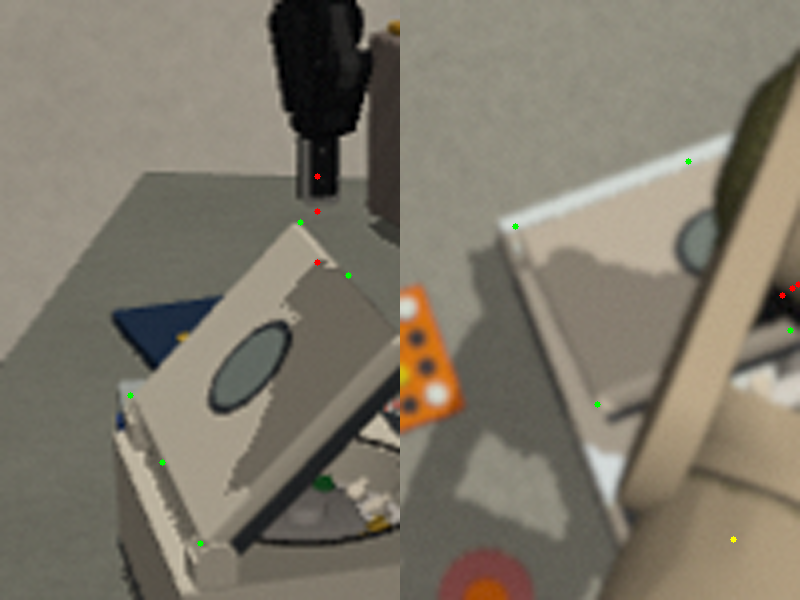

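Run:
```python
from h import *
import cv2
I=viewer.camera_info('side'); p=np.load('p.npy')
j=np.array([np.sin(p[2]),-np.cos(p[2]),0])
P0=np.array([209.1,-481.4,196.8])
print('start side px800',(proj(I,[P0,P0+[0,0,13],P0+j*50+[0,0,13],P0-j*50+[0,0,13]])*800/512).round(0).tolist())
show();P=ctrl.sense()['eef_pos']
out=[]
for n,(x0,y0) in(("top",(290,110)),("wrist",None)) if 0 else (("top",(290,110)),):
    im=viewer.capture(n);It=viewer.camera_info(n);k=4
    c=cv2.resize(im[y0:y0+110,x0:x0+90],None,fx=k,fy=k,interpolation=cv2.INTER_CUBIC)
    for q in proj(It,[P,P+[0,0,37],P+[0,-60,0]]): cv2.circle(c,tuple(int(v) for v in ((q+.5-[x0,y0])*k)),3,(0,0,255),-1)
    out.append(cv2.copyMakeBorder(c,0,0,0,0,0))
Iw=viewer.camera_info('wrist');P=ctrl.sense()['eef_pos'];w=viewer.capture('wrist')
def d(X,col):
    for q in proj(Iw,X): cv2.circle(w,tuple(int(v) for v in q),3,col,1)
d([P,P+[0,0,37]],(0,0,255))
d(M2W(p,[lid(p[3],155,y,16) for y in(-107,0,107)]),(0,255,0))
d(M2W(p,[[-105,p[4],92],[-105,p[4]+132,92],[-105,p[4]+172,92]]),(0,255,255))
d(M2W(p,[[-140,112,72],[-140,-112,72]]),(255,0,255))
print(Iw['R'].round(3),-Iw['R'].T@Iw['t'])
c=out[0];w=cv2.resize(w,(440,330));H=np.zeros((440,800,3),np.uint8);H[:c.shape[0],:360]=c;H[:330,360:]=w
cv2.imwrite("pics/c4.png",H)
```

```text
start side px800 [[626.0, 133.0], [627.0, 126.0], [613.0, 120.0], [642.0, 134.0]]
t 2.1 pos [ 595.8 -114.9  242.1] F [-0.5 -0.1  0.4] q [-0.38  0.47  1.15 -0.    1.51  0.8 ] g -0.0
[[ 0.38  -0.925  0.002]
 [-0.889 -0.365  0.276]
 [-0.255 -0.106 -0.961]] [660.15394435 -87.86106449 420.88685451]
```

View pics/c4.png

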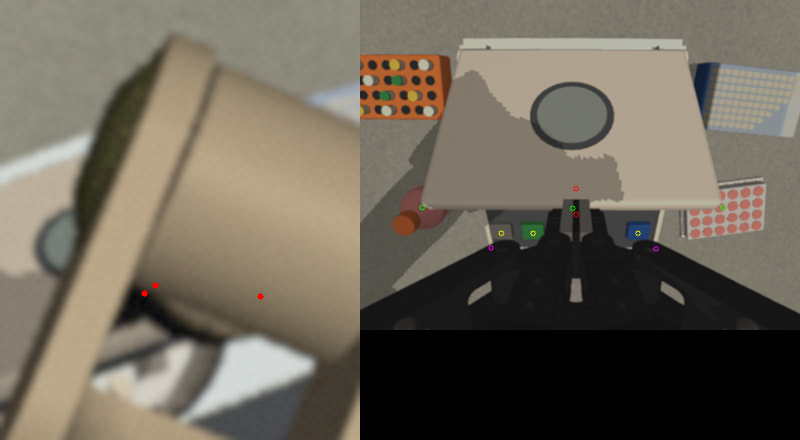

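The wrist view confirms the keys and lid corners where the model puts them. All three cameras show the fingertips ending some 20–40 mm above the reported TCP, so I'll descend by force feel.

Call:
{"op": "carry_out", "data": {"targets": [{"x": 0,"y": 0,"z": -0.005,"ax": 0,"ay": 0,"az": 0,"hand": -1},{"x": 0,"y": 0,"z": -0.01,"ax": 0,"ay": 0,"az": 0,"hand": -1},{"x": 0,"y": 0,"z": -0.015,"ax": 0,"ay": 0,"az": 0,"hand": -1},{"x": 0,"y": 0,"z": -0.02,"ax": 0,"ay": 0,"az": 0,"hand": -1},{"x": 0,"y": 0,"z": -0.02,"ax": 0,"ay": 0,"az": 0,"hand": -1}]}}

```text
time_s: 2.82
eef_pos: [595.0, -114.5, 219.6]
ee_rot: [-0.137, -0.693, -0.137, 0.694]
force: [-0.5, -0.0, -0.1]
grip_width: -0.002
```

Call:
{"op": "carry_out", "data": {"targets": [{"x": 0,"y": 0,"z": -0.005,"ax": 0,"ay": 0,"az": 0,"hand": -1},{"x": 0,"y": 0,"z": -0.01,"ax": 0,"ay": 0,"az": 0,"hand": -1},{"x": 0,"y": 0,"z": -0.01,"ax": 0,"ay": 0,"az": 0,"hand": -1}]}}

```text
time_s: 3.2
eef_pos: [595.0, -114.5, 209.6]
ee_rot: [-0.137, -0.693, -0.137, 0.694]
force: [0.2, 0.4, 0.6]
grip_width: -0.002
```

Call:
{"op": "carry_out", "data": {"targets": [{"x": 0,"y": 0,"z": -0.004,"ax": 0,"ay": 0,"az": 0,"hand": -1},{"x": 0,"y": 0,"z": -0.008,"ax": 0,"ay": 0,"az": 0,"hand": -1},{"x": 0,"y": 0,"z": -0.012,"ax": 0,"ay": 0,"az": 0,"hand": -1},{"x": 0,"y": 0,"z": -0.012,"ax": 0,"ay": 0,"az": 0,"hand": -1}]}}

```text
time_s: 3.7
eef_pos: [595.0, -114.5, 197.7]
ee_rot: [-0.137, -0.694, -0.137, 0.694]
force: [-0.0, 0.1, -0.1]
grip_width: 0.0
```

Call:
{"op": "carry_out", "data": {"targets": [{"x": 0,"y": 0,"z": -0.004,"ax": 0,"ay": 0,"az": 0,"hand": -1},{"x": 0,"y": 0,"z": -0.008,"ax": 0,"ay": 0,"az": 0,"hand": -1},{"x": 0,"y": 0,"z": -0.012,"ax": 0,"ay": 0,"az": 0,"hand": -1},{"x": 0,"y": 0,"z": -0.012,"ax": 0,"ay": 0,"az": 0,"hand": -1}]}}

```text
time_s: 4.2
eef_pos: [595.0, -114.5, 185.7]
ee_rot: [-0.137, -0.694, -0.137, 0.694]
force: [-0.2, 0.2, 0.0]
grip_width: 0.004
```

Run:
```python
from h import *
import cv2
show();P=ctrl.sense()['eef_pos'];p=np.load('p.npy')
im=viewer.capture('side');I=viewer.camera_info('side');x0,y0,k=200,60,5
c=cv2.resize(im[y0:y0+110,x0:x0+120],None,fx=k,fy=k,interpolation=cv2.INTER_CUBIC)
def d(X,col):
    for q in proj(I,X): cv2.circle(c,tuple(int(v) for v in ((q+.5-[x0,y0])*k)),2,col,-1)
d([P,P+[0,0,30],P+[0,0,40]],(0,0,255))
d(M2W(p,[lid(p[3],155,y,16) for y in(-107,0,107)]),(0,255,0))
cv2.imwrite("pics/c5.png",c)
```

```text
t 4.2 pos [ 595.  -114.5  185.7] F [-0.2  0.2  0. ] q [-0.38  0.5   1.25 -0.    1.39  0.8 ] g 0.0
```

View pics/c5.png

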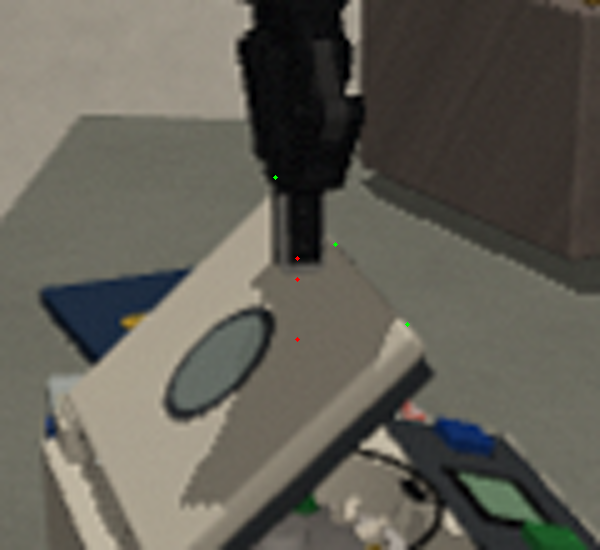

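Fingertip at (298,262) in the crop meets the lid face, at about TCP+37 mm. So the real tip is about 37 mm behind the reported TCP, which agrees with contact at z≈223. Now I follow the lid's arc.

Call:
{"op": "carry_out", "data": {"targets": [{"x": -0.004,"y": -0.002,"z": -0.006,"ax": 0,"ay": 0,"az": 0,"hand": -1},{"x": -0.009,"y": -0.0035,"z": -0.011,"ax": 0,"ay": 0,"az": 0,"hand": -1},{"x": -0.013,"y": -0.005,"z": -0.016,"ax": 0,"ay": 0,"az": 0,"hand": -1},{"x": -0.017,"y": -0.007,"z": -0.022,"ax": 0,"ay": 0,"az": 0,"hand": -1}]}}

```text
time_s: 4.75
eef_pos: [577.8, -121.6, 163.8]
ee_rot: [-0.137, -0.694, -0.137, 0.694]
force: [0.7, 0.1, 1.6]
grip_width: 0.001
```

Call:
{"op": "carry_out", "data": {"targets": [{"x": -0.004,"y": -0.0015,"z": -0.006,"ax": 0,"ay": 0,"az": 0,"hand": -1},{"x": -0.008,"y": -0.003,"z": -0.012,"ax": 0,"ay": 0,"az": 0,"hand": -1},{"x": -0.011,"y": -0.0045,"z": -0.018,"ax": 0,"ay": 0,"az": 0,"hand": -1},{"x": -0.014,"y": -0.006,"z": -0.024,"ax": 0,"ay": 0,"az": 0,"hand": -1}]}}

```text
time_s: 5.25
eef_pos: [563.9, -127.4, 139.6]
ee_rot: [-0.137, -0.694, -0.137, 0.694]
force: [1.4, 1.7, 1.7]
grip_width: 0.003
```

Run:
```python
from h import *
import cv2
show();P=ctrl.sense()['eef_pos'];p=np.load('p.npy')
im=viewer.capture('side');I=viewer.camera_info('side');x0,y0,k=200,80,5
c=cv2.resize(im[y0:y0+110,x0:x0+120],None,fx=k,fy=k,interpolation=cv2.INTER_CUBIC)
def d(X,col):
    for q in proj(I,X): cv2.circle(c,tuple(int(v) for v in ((q+.5-[x0,y0])*k)),2,col,-1)
d([P+[0,0,37]],(0,0,255))
d(M2W(p,[lid(.35,155,y,16) for y in(-107,0,107)]),(0,255,0))
cv2.imwrite("pics/c6.png",c)
```

```text
t 5.25 pos [ 563.9 -127.4  139.6] F [1.4 1.7 1.7] q [-0.42  0.48  1.41  0.    1.25  0.76] g 0.0
```

View pics/c6.png

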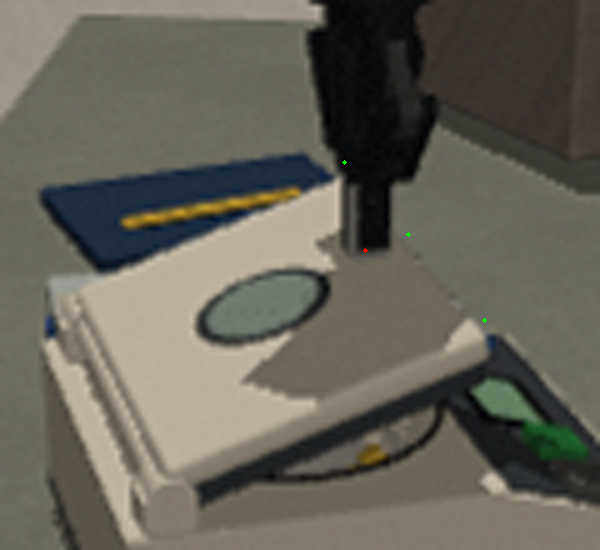

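The lid follows the fingertips and is now near 0.33 rad, with the tip (365,250) near the front edge and clear of it. Continuing down.

Call:
{"op": "carry_out", "data": {"targets": [{"x": -0.0025,"y": -0.001,"z": -0.006,"ax": 0,"ay": 0,"az": 0,"hand": -1},{"x": -0.005,"y": -0.002,"z": -0.012,"ax": 0,"ay": 0,"az": 0,"hand": -1},{"x": -0.007,"y": -0.003,"z": -0.018,"ax": 0,"ay": 0,"az": 0,"hand": -1},{"x": -0.009,"y": -0.0035,"z": -0.024,"ax": 0,"ay": 0,"az": 0,"hand": -1},{"x": -0.0105,"y": -0.004,"z": -0.03,"ax": 0,"ay": 0,"az": 0,"hand": -1}]}}

```text
time_s: 5.92
eef_pos: [553.6, -131.8, 109.8]
ee_rot: [0.137, 0.694, 0.137, -0.694]
force: [0.9, -0.1, 1.3]
grip_width: 0.001
```

Call:
{"op": "carry_out", "data": {"targets": [{"x": -0.001,"y": 0,"z": -0.004,"ax": 0,"ay": 0,"az": 0,"hand": -1},{"x": -0.0015,"y": -0.0005,"z": -0.008,"ax": 0,"ay": 0,"az": 0,"hand": -1},{"x": -0.002,"y": -0.001,"z": -0.011,"ax": 0,"ay": 0,"az": 0,"hand": -1},{"x": -0.002,"y": -0.001,"z": -0.011,"ax": 0,"ay": 0,"az": 0,"hand": -1}]}}

```text
time_s: 6.42
eef_pos: [551.4, -132.5, 98.7]
ee_rot: [-0.137, -0.693, -0.137, 0.694]
force: [-0.2, -0.9, -0.2]
grip_width: 0.002
```

Call:
{"op": "carry_out", "data": {"targets": [{"x": 0,"y": 0,"z": -0.002,"ax": 0,"ay": 0,"az": 0,"hand": -1},{"x": 0,"y": 0,"z": -0.004,"ax": 0,"ay": 0,"az": 0,"hand": -1},{"x": 0,"y": 0,"z": -0.004,"ax": 0,"ay": 0,"az": 0,"hand": -1}]}}

```text
time_s: 6.8
eef_pos: [551.6, -132.7, 96.7]
ee_rot: [0.137, 0.694, 0.137, -0.694]
force: [-7.6, 0.9, 14.8]
grip_width: 0.002
```

Call:
{"op": "carry_out", "data": {"targets": [{"x": 0,"y": 0,"z": -0.001,"ax": 0,"ay": 0,"az": 0,"hand": -1},{"x": 0,"y": 0,"z": -0.002,"ax": 0,"ay": 0,"az": 0,"hand": -1},{"x": 0,"y": 0,"z": -0.002,"ax": 0,"ay": 0,"az": 0,"hand": -1}]}}

```text
time_s: 7.18
eef_pos: [551.7, -132.8, 96.6]
ee_rot: [0.138, 0.694, 0.137, -0.693]
force: [-13.3, 4.0, 30.1]
grip_width: 0.0
```

Hard stop at TCP z 96.6 with 30 N, so the lid is seated and the tip offset is ≈34.5 mm. Lift off and work out the key approach.

Call:
{"op": "carry_out", "data": {"targets": [{"x": 0,"y": 0,"z": 0.006,"ax": 0,"ay": 0,"az": 0,"hand": -1},{"x": 0,"y": 0,"z": 0.02,"ax": 0,"ay": 0,"az": 0,"hand": -1},{"x": 0,"y": 0,"z": 0.05,"ax": 0,"ay": 0,"az": 0,"hand": -1},{"x": 0,"y": 0,"z": 0.07,"ax": 0,"ay": 0,"az": 0,"hand": -1}]}}

```text
time_s: 7.68
eef_pos: [552.0, -132.7, 164.8]
ee_rot: [0.137, 0.694, 0.137, -0.693]
force: [0.1, -1.5, -0.1]
grip_width: -0.004
```

Run:
```python
from h import *
import cv2
show();p=np.load('p.npy')
n=np.array([-.2926,0,.956])
for h in(60,25,0,-5):print(h,*plan(np.array([-105,p[4],92])+n*(h-34.5),.297,-1))
w=viewer.capture('wrist');I=viewer.camera_info('wrist');im=viewer.capture('side');J=viewer.camera_info('side')
def d(im,I,X,col):
    for q in proj(I,X): cv2.circle(im,tuple(int(v) for v in q+.5),2,col,1)
for a,b in((w,I),(im,J)):
    d(a,b,M2W(p,[lid(0,155,y,16) for y in(-107,0,107)]),(0,255,0))
    d(a,b,M2W(p,[[-105,p[4]+q,92] for q in(0,132,172)]),(0,255,255))
x0,y0=200,110
c=cv2.resize(im[y0:y0+100,x0:x0+130],(400,307),interpolation=cv2.INTER_CUBIC)
cv2.imwrite("pics/c7.png",np.hstack([c,cv2.resize(w,(400,307))]))
```

```text
t 7.67 pos [ 552.  -132.7  164.8] F [ 0.1 -1.5 -0.1] q [-0.44  0.43  1.42  0.    1.29  0.74] g -0.0
60 [-0.0425 -0.1025 -0.0484] [ 0.113 -0.274 -0.003]
25 [-0.033  -0.0987 -0.0818] [ 0.113 -0.274 -0.003]
0 [-0.0262 -0.0959 -0.1057] [ 0.113 -0.274 -0.003]
-5 [-0.0249 -0.0953 -0.1105] [ 0.113 -0.274 -0.003]
```

View pics/c7.png

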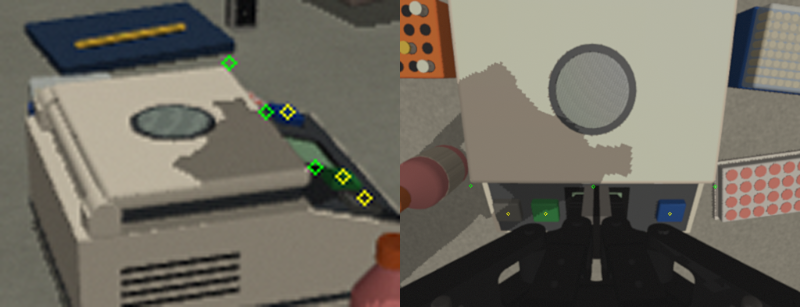

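The lid matches the shut model in both views (wrist: front edge y≈184), and the keys lie on their predicted dots, blue at (670,212). Move above the blue key, tilted with the panel.

Call:
{"op": "carry_out", "data": {"targets": [{"x": -0.015,"y": -0.035,"z": 0,"ax": 0.04,"ay": -0.09,"az": 0,"hand": -1},{"x": -0.03,"y": -0.07,"z": 0,"ax": 0.075,"ay": -0.18,"az": 0,"hand": -1},{"x": -0.0425,"y": -0.1025,"z": -0.02,"ax": 0.113,"ay": -0.274,"az": -0.003,"hand": -1},{"x": -0.0425,"y": -0.1025,"z": -0.048,"ax": 0.113,"ay": -0.274,"az": -0.003,"hand": -1},{"x": -0.0425,"y": -0.1025,"z": -0.048,"ax": 0.113,"ay": -0.274,"az": -0.003,"hand": -1}]}}

```text
time_s: 8.4
eef_pos: [507.9, -234.5, 113.0]
ee_rot: [0.112, 0.788, 0.156, -0.585]
force: [0.8, -0.0, 0.7]
grip_width: 0.001
```

Call:
{"op": "carry_out", "data": {"targets": [{"x": 0.005,"y": 0.002,"z": -0.0165,"ax": 0,"ay": 0,"az": 0,"hand": -1},{"x": 0.0095,"y": 0.004,"z": -0.033,"ax": 0,"ay": 0,"az": 0,"hand": -1},{"x": 0.012,"y": 0.005,"z": -0.043,"ax": 0,"ay": 0,"az": 0,"hand": -1},{"x": 0.012,"y": 0.005,"z": -0.043,"ax": 0,"ay": 0,"az": 0,"hand": -1}]}}

```text
time_s: 8.9
eef_pos: [521.2, -229.4, 71.3]
ee_rot: [0.114, 0.788, 0.155, -0.584]
force: [-0.7, 0.1, -0.0]
grip_width: 0.003
```

Run:
```python
from h import *
import cv2
show();p=np.load('p.npy')
n=np.array([-.2926,0,.956])
for h in(15,0,-5):print(h,*plan(np.array([-105,p[4],92])+n*(h-34.5),.297,-1))
I=viewer.camera_info('wrist');w=viewer.capture('wrist')
for q in proj(I,M2W(p,[[-105,p[4]+q,92] for q in(0,132,172)])): cv2.circle(w,tuple(int(v) for v in q+.5),2,(0,255,255),1)
im=viewer.capture('side')[90:190,240:370]
cv2.imwrite("pics/c8.png",np.hstack([cv2.resize(im,(400,308),interpolation=cv2.INTER_CUBIC),cv2.resize(w,(400,308))]))
```

```text
t 8.9 pos [ 521.2 -229.4   71.3] F [-0.7  0.1 -0. ] q [-0.76  0.45  1.7   0.35  0.9   0.22] g 0.0
15 [ 0.0005 -0.0008  0.0021] [-0.002 -0.002 -0.001]
0 [ 0.0046  0.0009 -0.0122] [-0.002 -0.002 -0.001]
-5 [ 0.0059  0.0014 -0.017 ] [-0.002 -0.002 -0.001]
```

View pics/c8.png

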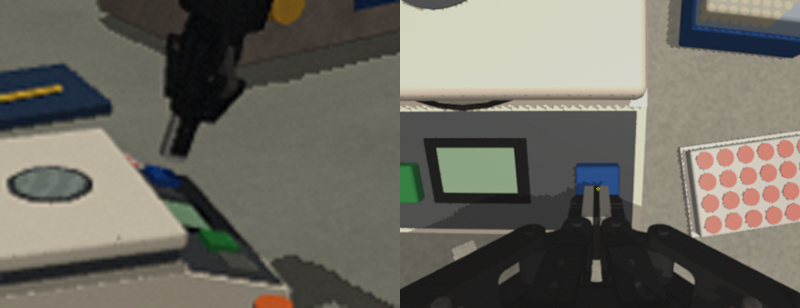

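The fingertips (wrist (598,186)) are centred on the blue key, about 13 mm above it; the lid is shut. Pressing along the panel normal.

Call:
{"op": "carry_out", "data": {"targets": [{"x": 0.0015,"y": 0.0005,"z": -0.005,"ax": 0,"ay": 0,"az": 0,"hand": -1},{"x": 0.0028,"y": 0.001,"z": -0.01,"ax": 0,"ay": 0,"az": 0,"hand": -1},{"x": 0.0037,"y": 0.0015,"z": -0.013,"ax": 0,"ay": 0,"az": 0,"hand": -1},{"x": 0.0037,"y": 0.0015,"z": -0.013,"ax": 0,"ay": 0,"az": 0,"hand": -1}]}}

```text
time_s: 9.5
eef_pos: [524.8, -228.5, 58.9]
ee_rot: [0.114, 0.789, 0.155, -0.584]
force: [-0.9, -0.1, -0.9]
grip_width: 0.003
```

Call:
{"op": "carry_out", "data": {"targets": [{"x": 0.0005,"y": 0.0002,"z": -0.002,"ax": 0,"ay": 0,"az": 0,"hand": -1},{"x": 0.001,"y": 0.0004,"z": -0.004,"ax": 0,"ay": 0,"az": 0,"hand": -1},{"x": 0.001,"y": 0.0004,"z": -0.004,"ax": 0,"ay": 0,"az": 0,"hand": -1}]}}

```text
time_s: 9.88
eef_pos: [526.0, -228.2, 55.3]
ee_rot: [0.114, 0.789, 0.155, -0.584]
force: [0.9, -0.1, 2.8]
grip_width: -0.004
```

Call:
{"op": "carry_out", "data": {"targets": [{"x": 0.0003,"y": 0.0001,"z": -0.001,"ax": 0,"ay": 0,"az": 0,"hand": -1},{"x": 0.0006,"y": 0.0002,"z": -0.002,"ax": 0,"ay": 0,"az": 0,"hand": -1},{"x": 0.0006,"y": 0.0002,"z": -0.002,"ax": 0,"ay": 0,"az": 0,"hand": -1}]}}

```text
time_s: 10.25
eef_pos: [526.5, -228.0, 53.8]
ee_rot: [0.114, 0.789, 0.155, -0.584]
force: [-5.0, 1.3, 9.9]
grip_width: 0.003
```

Call:
{"op": "carry_out", "data": {"targets": [{"x": 0.0003,"y": 0.0001,"z": -0.001,"ax": 0,"ay": 0,"az": 0,"hand": -1},{"x": 0.0003,"y": 0.0001,"z": -0.001,"ax": 0,"ay": 0,"az": 0,"hand": -1},{"x": 0.0003,"y": 0.0001,"z": -0.001,"ax": 0,"ay": 0,"az": 0,"hand": -1}]}}

```text
time_s: 10.62
eef_pos: [526.6, -228.1, 53.6]
ee_rot: [0.115, 0.789, 0.155, -0.584]
force: [-10.4, 3.3, 19.5]
grip_width: -0.002
```

Call:
{"op": "carry_out", "data": {"targets": [{"x": 0,"y": 0,"z": 0,"ax": 0,"ay": 0,"az": 0,"hand": -1},{"x": 0,"y": 0,"z": 0,"ax": 0,"ay": 0,"az": 0,"hand": -1},{"x": 0,"y": 0,"z": 0,"ax": 0,"ay": 0,"az": 0,"hand": -1},{"x": 0,"y": 0,"z": 0,"ax": 0,"ay": 0,"az": 0,"hand": -1}]}}

```text
time_s: 11.12
eef_pos: [526.6, -228.1, 53.6]
ee_rot: [0.115, 0.789, 0.155, -0.584]
force: [-10.3, 1.5, 19.6]
grip_width: -0.0
```

Run:
```python
from h import *
import cv2
show()
w=viewer.capture('wrist')
im=viewer.capture('side')[90:190,240:370]
cv2.imwrite("pics/c9.png",np.hstack([cv2.resize(im,(400,308),interpolation=cv2.INTER_CUBIC),cv2.resize(w,(400,308))]))
```

```text
t 11.12 pos [ 526.6 -228.1   53.6] F [-10.3   1.5  19.6] q [-0.75  0.48  1.7   0.36  0.86  0.21] g -0.0
```

View pics/c9.png

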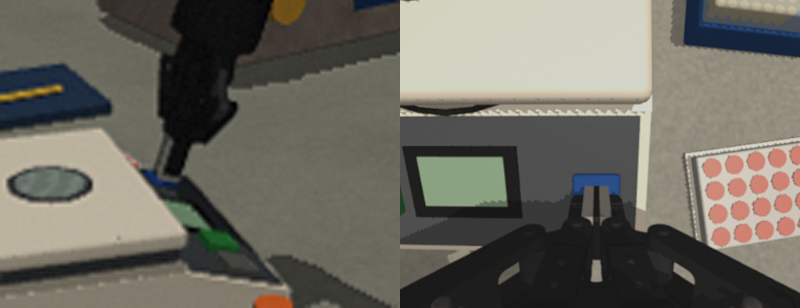

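The fingertips sit on the blue key (wrist (598,187)), the push is steady at about 20 N against the stop, the lid is shut, and the plate and tip box in view are where they were. Handing in.

```bash
python3 -c "
from rig import finish_job
print(finish_job())"
```

```text
the job is handed in; nothing more can be done
None
```

I pushed the lid shut along its arc with closed fingertips until it met a hard stop at about 30 N. I then pressed the blue key along the panel normal and handed the job in at about 11.2 s, still holding it down.

**Last checks:**
- **Key:** it met a hard stop after about 5.5 mm of tool travel (nominal 5 mm). The push held steady over half a second at about 20 N vertical and 10 N sideways.
- **Lid:** the pictures after the press show it shut.
- **Other keys:** the fingers never went near the green or grey keys.
- **Bystanders:** the plate and tip box looked undisturbed in the last picture. I did not re-measure the rack or bottle, but the arm did not pass near them.

**Disagreement:** the reported TCP did not match the real fingertips. All three cameras showed the tips ending short of it. Contact with the shut lid put the offset at about 34.5 mm, against about 37 mm from the side picture. I used 34.5 mm for the key, and the key's stop fitted that to within about 1 mm.

Joint values could not be read directly, so lid and key positions are inferred from forces, poses and pictures.

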